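# Clamp the battery of a robot drive base with its wing nut

### The job

The battery of this small robot drive base sticks out of its tray: push it along its rails until it is fully home against the end stop. Then tighten the big four-winged nut on the hold-down bar clockwise (seen from above), wing by wing in short arcs between the two posts and under the clear deck, until it comes to its stop and the bar is down on the battery. Do not strike the posts or the deck hard, and leave the tape roll, screwdriver and cup where they are.

Things in the scene. Friction and masses are not known exactly. Their poses are not given: they have to be found in the camera images.
- chassis: Robot drive base, fixed to the bench. Origin on the bench under the axis of the upright threaded rod (10 mm dia., up to the deck at z 200); z up, its -x side (the front, open for the hand) faces the arm's left (yaw -2.25 to -1.57). Plywood base plate x -70 to 190, y -120 to 120, top z 40 mm. Rubber wheels 72 mm dia., 22 wide, at x 150, y +-139. Bar's guide pin at x 118, y 0, up to z 115.
- end_stop (a point): Middle of the end stop's face, chassis x 60, y -80, z 55 mm; axes as chassis. The stop is an 89 mm wide plate, top at z 70. The battery tray runs from it along chassis +y and is open there: rails 12 mm high at chassis x 15.5-21.5 and 98.5-104.5, y -80 to 90.
- battery: Black and grey block 70 (x) x 160 (y) x 50 (z) mm, 0.5 to 0.85 kg, loose between the rails with 3 mm of play, on the base plate (z 40 to 90). Origin: centre of its underside; axes as chassis. Home: origin at chassis x 60, y 0. At the start it sticks out 20 to 45 mm to chassis +y. Push its +y end in chassis -y (friction a few N) until it stops.
- wing_nut (a joint): Angle of the nut in rad, growing as it turns clockwise from above (tightening). Starts at 0.5 to 1.4; its firm stop, fully tight, is at 3.4. Stays where it is left; turning takes about 0.25 N m, so 5 to 6 N at 46 mm radius. The nut sinks with the bar 1.27 mm per rad.
- nut_mid (a point): On the nut's axis (chassis x=y=0) at mid height of the wings; turns with the nut, its x and y axes lie along the wings. Steel nut: hub 30 mm dia., four upright wings 90 deg apart, plates 10 mm thick, 26 tall, reaching 62 mm from the axis. At joint value 0 the wings lie along chassis +-x and +-y and this point is 123 mm above the bench; fully tight 119.
- bar: Steel hold-down bar 148 x 24 x 8 mm, along chassis x from -20 to 128 mm across the battery, under the nut, on the rod and the guide pin. Origin on the rod axis at its underside: 4 mm above the battery at nut angle 0, down on it (z 90 mm) when tight. Only the nut moves it.
- posts: Two bare steel posts, 12 mm dia., on the base plate at chassis x 5, y -78 and y 78 mm, tops at z 165 mm. Same origin and axes as chassis. They leave room for a hand to work on the wings only on the front (-x) side, up to about 50 degrees either side of chassis -x.
- deck: Clear plastic upper deck, fixed, 6 mm thick, underside z 200 mm; origin and axes as chassis. A round nose of radius 48 about the rod covers the nut's middle, a strip y -35 to 35 runs back to x 130, then a plate x 130-190, y -90 to 90 with a board. It bars a vertical gripper from the wings: lean the hand outward, fingers towards the rod, 25 to 45 deg from vertical.
- tape_roll: Bystander: roll of brown tape, 100 mm dia., 25 high, lying flat; origin at the centre of its underside.
- screwdriver: Bystander: screwdriver 190 mm long lying on the bench.
- parts_cup: Bystander: white cup 80 mm dia., 85 high; origin at the centre of its underside.
There are look-alikes about, which are no part of the job. There is more than one size of the battery; the job needs the middle-sized.

How it is judged (in metres and radians):
On the way, in this order (a step that is already met when the one before it is completed fails the run):
1. the battery is fully home against the end stop, before the nut is tight (y of battery in the frame of chassis between -0.004 and 0.004 m and z of battery in the frame of chassis below 0.044 m and angle between the y axis of battery and the y axis of chassis, either way round below 0.06 rad and value of joint wing_nut below 2.9 rad), for 0.1 s.
2. then the nut is turned to its stop (value of joint wing_nut above 3.28 rad), for 0.2 s.
At the end, for the whole second after the job is handed in: Battery home: its origin within 4 mm of chassis y = 0, standing on the base plate (z below 44 mm) and aligned with the rails within 0.06 rad; nut at 3.28 rad or more (stop at 3.4) and at rest; the bar's underside below 90.8 mm, down on the battery (y of battery in the frame of chassis between -0.004 and 0.004 m and z of battery in the frame of chassis below 0.044 m and angle between the y axis of battery and the y axis of chassis, either way round below 0.06 rad and value of joint wing_nut above 3.28 rad and velocity of joint wing_nut below 0.05 rad/s and linear speed of battery below 0.01 m/s and z of bar in the frame of chassis below 0.0908 m); the robot touches nothing.
It fails at once if the tape roll is moved more than 30 mm (distance of tape_roll from where it was at the start of the episode above 0.03 m).
It fails at once if the screwdriver is moved more than 30 mm (distance of screwdriver from where it was at the start of the episode above 0.03 m).
It fails at once if the parts cup is moved more than 30 mm (distance of parts_cup from where it was at the start of the episode above 0.03 m).
It fails at once if the robot strikes the posts with more than 30 N (contact force between any of the arm, the fingers and posts above 30 N).
It fails at once if the robot strikes the deck with more than 30 N (contact force between any of the arm, the fingers and deck above 30 N).
It also fails if it takes over 72 s, if anything falls off the work surface, if the arm or the gripper's body presses on something with over 40 N, if the wrist force passes 120 N, or if a joint passes its speed limit or range.

### The arm

A 6-joint arm with a two-finger parallel gripper is mounted at the origin on the work surface. World frame = base frame: x ahead of the robot, y to its left, z up, the work surface at z = 0. Lengths are in mm, angles in rad, forces in N, time in s.
With the tool pointing down it reaches from about 275 to 1000 mm from the base axis. Payload 8.4 kg.
Tool frame: the origin (TCP) lies on the centre line of the jaws, within the pads' length; the fingertips stand 22 mm ahead of it and the grasp point (between the pads) lies 3 mm ahead of it; z points along the fingers, y is the direction in which the jaws open and shut (so a half turn about z gives the same grasp; the last joint's range is limited). The gripper opens to 85 mm and grips with 20 to 120 N. Pads are 22 mm wide; open, the fingers measure 114 mm over their backs; the gripper's body (76 mm by 85 mm) begins 54 mm behind the grasp point. The pads swing forward as they close: fully open they stand 13 mm farther back than shut.
Start: joints at [1.152, 0.353, 1.633, -0, 1.155, -0.002], TCP at [253.022, 571.496, 253.281] pointing down, gripper open.
Joint ranges: [-2.63, 2.63], [-0.92, 2.1], [0.06, 2.66], [-1.3, 4.44], [0, 2.69], [-3.02, 3.02]. Speed limits (rad/s): [2.22, 2.22, 2.79, 3.14, 3.14, 3.14].

### API

Orientations are given as [roll, pitch, yaw] about the fixed x, y, z axes, in that order (R = Rz(yaw) Ry(pitch) Rx(roll)).
In Python, from rig import r gives the robot as it stands.
- The arm moves only by the tool carry_out, never from a script. Its argument "rows" is text: rows parted by semicolons, each of 5 numbers parted by spaces: the opening, from 0 (shut) to 1 (fully open), then the shift along the tool's x, y, z in units of 30 mm (1.0 is 30 mm), then the turn about the tool's z in units of 8 degrees (1.0 is 8 degrees). A call has 1 to 12 rows; each row shifts and turns the commanded pose from where the row before left it, along the tool's axes as they then stand; what a row does not reach is not made up. A row lasts 1/8 s, in which the tool goes at most 62.5 mm and 10.7 degrees, less where a joint would pass 70% of its speed; a pose out of reach is approached as far as the arm can. A call is refused whole if a number of a shift passes 1 or a number of a turn 1, either way. A call with a gripper value outside its range is refused whole. The fingers move at their own pace and stop on an object; "newtons" is the grip in N (left out, the last holds). Time passes only in rows, so rows that do not move let the fingers close. It gives the time, the measured TCP pose, the force and the opening at its end, in the units of the state.
- r.sense(): the state, without advancing time (a new reading comes with each control period).
- r.grab_frame(name): name is "scene" or "top"; returns the picture (400x640x3 uint8, blue, green, red); there is no depth.
- r.get_calibration(name): a dict with "intrinsics" (3x3 intrinsics, pixels), "k1" (the pictures are not rectified: a ray, as slopes to the right and down, at radius r is drawn at 1 + k1 r^2 times it, then the intrinsics apply), "position" and "rotation" of the camera in the world. Camera axes: x right, y up, looking along -z (the intrinsics and any distortion apply to the point x, -y, -z); pixel columns grow to the right and rows downward; lengths in mm; the calibration is good to about 2 mm. A picture is of the moment at which its call begins. get_calibration takes no time and is no camera call.
- r.sign_off(): hands the job in, once; it reports no verdict.
The state is a dict: "clock": time; "qpos": joint angles; "qvel": joint speeds; "joint_efforts": joint torques, N m; "eef_pos": TCP position; "tcp_rot": TCP orientation; "contact_force": force on the tool from outside, world axes, zero at the start; "wrist_torque": the same for the moment, N m; "opening": opening from 0.0 (shut) to 1.0 (fully open).
Only numpy, scipy, OpenCV 4.12 (cv2) and the standard library are available. Lean on these libraries where they do the work, as an engineer would, in place of code of your own. Each camera call takes 0.05 s, during which the arm holds its last target.

## Working session

There is one attempt and no reset: what is moved stays moved. The work goes in short steps, Python scripts to look and compute and a tool call to move; the robot and the scene stay as the last step left them, time stands still between calls to the robot, and variables do not carry over. Pictures are saved under pics/ and viewed, and the job is handed in when it is done.

Besides the shell and the picture viewer there is one more tool, called as name(argument=value, ...) on one line, values as JSON. carry_out: Moves the arm, as the interface text tells. Its arguments: {"type":"object","properties":{"rows":{"type":"string"},"newtons":{"type":"number"}},"required":["rows"]}

```bash
ls; mkdir -p pics
python3 - <<'E'
from rig import r
import cv2
print(r.sense())
for n in("scene","top"):
    cv2.imwrite(f"pics/{n}0.png",r.grab_frame(n)); print(n,r.get_calibration(n))
E
```

```text
pics
{'clock': 0.0, 'qpos': array([ 1.15162853e+00,  3.53628006e-01,  1.63417236e+00, -4.79091680e-06,
        1.15518563e+00, -2.40036993e-03]), 'qvel': array([-0.00054751,  0.00041031, -0.00088842, -0.00164958,  0.00060045,
       -0.00073167]), 'joint_efforts': array([-1.98020280e-03, -6.05272579e+01, -3.42055929e+01, -3.17588783e-04,
        9.99634067e-03, -1.51553769e-05]), 'eef_pos': array([252.81759753, 571.07863867, 252.55788188]), 'tcp_rot': array([-3.14019931e+00,  1.03582916e-06,  2.72482716e+00]), 'contact_force': array([-0.20579815, -0.03967804, -0.41914582]), 'wrist_torque': array([-0.00704701,  0.01790262,  0.05917062]), 'opening': 1.0024860471681498}
scene {'intrinsics': array([[403.84902206,   0.        , 323.40985245],
       [  0.        , 403.84902206, 203.19478918],
       [  0.        ,   0.        ,   1.        ]]), 'k1': -0.0633243685854864, 'position': array([1524.81505849,   58.14008486,  943.13954669]), 'rotation': array([ 0.88858924, -0.021404  ,  1.65454736])}
top {'intrinsics': array([[365.70021421,   0.        , 317.96145006],
       [  0.        , 365.70021421, 199.39461298],
       [  0.        ,   0.        ,   1.        ]]), 'k1': 0.0033561167143454002, 'position': array([ 396.74815763,   -9.43416324, 1069.76511419]), 'rotation': array([ 0.11150703,  0.02804523, -1.58537046])}
```

View pics/scene0.png

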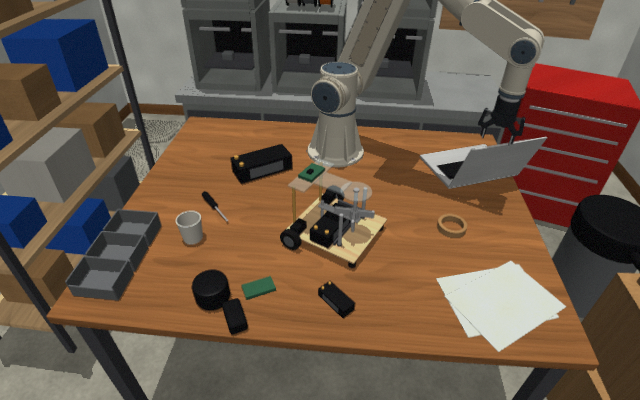

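View pics/top0.png

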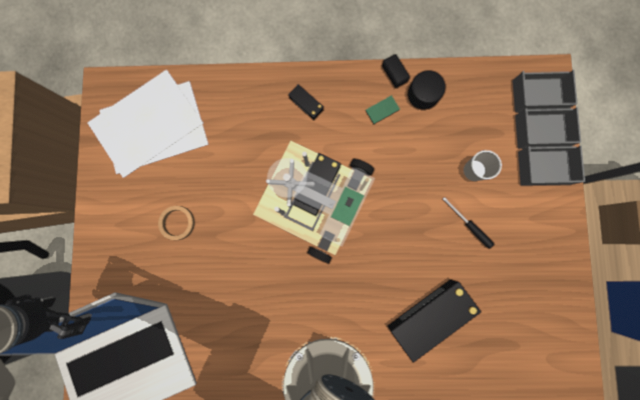

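```bash
cat > h.py <<'E'
import numpy as np, cv2
from scipy.spatial.transform import Rotation as R
from rig import r
def rot(v): return R.from_euler('xyz',v).as_matrix()
def proj(n,P):
    c=r.get_calibration(n); K=c['intrinsics']
    p=(np.atleast_2d(P)-c['position'])@rot(c['rotation'])
    s=np.c_[p[:,0],-p[:,1]]/(-p[:,2:3]); s=s*(1+c['k1']*(s**2).sum(1,keepdims=True))
    return s*[K[0,0],K[1,1]]+[K[0,2],K[1,2]]
def ray(n,uv):
    c=r.get_calibration(n); K=c['intrinsics']
    d=(np.atleast_2d(uv)-[K[0,2],K[1,2]])/[K[0,0],K[1,1]]; s=d.copy()
    for _ in range(20): s=d/(1+c['k1']*(s**2).sum(1,keepdims=True))
    v=np.c_[s[:,0],-s[:,1],-np.ones(len(s))]@rot(c['rotation']).T
    return c['position'],v
def plane(n,uv,z):
    o,v=ray(n,uv); return o+v*((z-o[2])/v[:,2:3])
def crop(n,x0,y0,x1,y1,k,out,img=None):
    im=r.grab_frame(n) if img is None else img
    cv2.imwrite(out,cv2.resize(im[y0:y1,x0:x1],None,fx=k,fy=k,interpolation=cv2.INTER_CUBIC))
E
python3 - <<'E'
from h import *
crop("top",240,130,390,270,5,"pics/t1.png",cv2.imread("pics/top0.png"))
crop("scene",270,155,400,275,5,"pics/s1.png",cv2.imread("pics/scene0.png"))
E
```

```text
(no output)
```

View pics/t1.png

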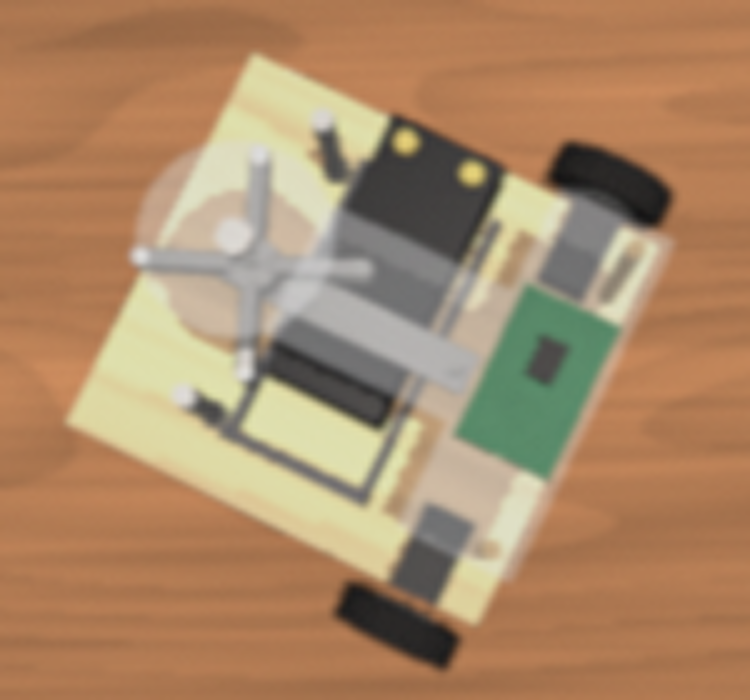

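View pics/s1.png

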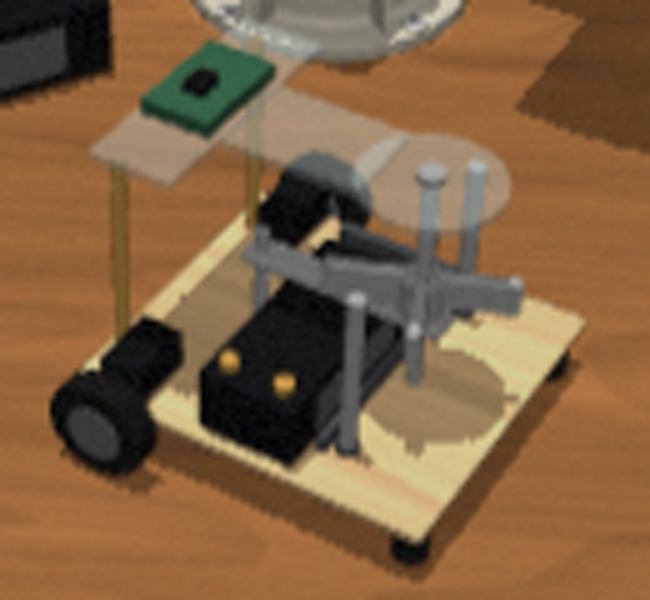

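```bash
cat >> h.py <<'E'
def t1(u): return (np.array(u,float)+.5)/5-.5+[240,130]
def s1(u): return (np.array(u,float)+.5)/5-.5+[270,155]
E
python3 - <<'E'
from h import *
from scipy.optimize import least_squares
# chassis pts, top and scene pixels
T=[((-70,120,40),(255,55)),((-70,-120,40),(68,422)),((190,-120,40),(480,625)),((5,78,165),(322,118)),((5,-78,165),(182,394))]
S=[((-70,120,40),(418,540)),((-70,-120,40),(585,320)),((5,78,165),(357,297)),((5,-78,165),(477,167))]
def w(p,P): c,s=np.cos(p[2]),np.sin(p[2]); P=np.array(P,float); return np.c_[p[0]+c*P[:,0]-s*P[:,1],p[1]+s*P[:,0]+c*P[:,1],P[:,2]]
def f(p,which='ts'):
    e=[]
    if 't' in which: e.append(proj('top',w(p,[a for a,_ in T]))-t1([b for _,b in T]))
    if 's' in which: e.append(proj('scene',w(p,[a for a,_ in S]))-s1([b for _,b in S]))
    return np.concatenate(e).ravel()
for k in('t','s','ts'):
    q=least_squares(f,[480,50,-1.9],x_scale=[100,100,1],args=(k,)); print(k,q.x,np.round(q.fun,1))
p=q.x
def toch(P): 
    d=np.array(P)[:,:2]-p[:2];c,s=np.cos(p[2]),np.sin(p[2]); return np.c_[c*d[:,0]+s*d[:,1],-s*d[:,0]+c*d[:,1]]
print("bat top corners",toch(plane('top',t1([(395,115),(505,170)]),90)))
print("bat scene top",toch(plane('scene',s1([(203,372),(290,408)]),90)))
print("bat -y end",toch(plane('top',t1([(270,365),(385,425)]),40)))
tips=toch(plane('top',t1([(260,155),(140,257),(245,370),(365,268)]),135)); print("tips",tips, np.degrees(np.arctan2(tips[:,1],tips[:,0])),np.hypot(*tips.T))
print("bar end",toch(plane('top',t1([(478,360),(462,390)]),102)))
print("tape,cup,screw",plane('top',[(176,223)],25),plane('top',[(486,165)],85),plane('top',[(444,198),(492,245)],10))
print('laptop',plane('top',[(165,305),(110,295),(100,265)],0))
E
```

```text
t [549.02625604  87.01575993  -2.03805241] [-0.4 -0.9 -0.5  0.2 -0.2  0.3  0.3  0.1  0.7  0.2]
s [548.35370698  89.92875688  -2.04330714] [ 0.1 -0.3  0.3 -0.2 -0.3  0.4 -0.1 -0. ]
ts [548.95316109  88.06001272  -2.03720456] [-0.8 -0.9 -0.9  0.3 -0.5  0.3 -0.2  0.1  0.3  0.3 -0.3 -0.2 -0.4 -0.2
 -0.8  0.6 -0.8  0. ]
bat top corners [[ 28.20762487 111.28261026]
 [ 95.61694589 109.56916169]]
bat scene top [[ 89.52159085 110.73490783]
 [ 27.44723501 109.0574417 ]]
bat -y end [[ 20.86863464 -39.1713518 ]
 [ 94.55979143 -41.45340676]]
tips [[-20.25589472  52.43084614]
 [-52.69453367 -22.87036839]
 [ 22.8112318  -51.97738389]
 [ 55.30784487  22.55188346]] [ 111.12331411 -156.5382957   -66.30484732   22.18327611] [56.20760534 57.4436039  56.76267024 59.72893061]
bar end [[127.65499919   8.14677481]
 [126.92636481  -9.97982234]]
tape,cup,screw [[452.92742829 428.84153986  25.        ]] [[ 592.91162354 -438.95414748   85.        ]] [[ 513.48030708 -345.72804898   10.        ]
 [ 376.94601983 -473.43041194   10.        ]]
laptop [[218.48564705 464.38710077   0.        ]
 [248.49891357 626.65154522   0.        ]
 [334.83289258 660.71585305   0.        ]]
```

```bash
cat >> h.py <<'E'
CH=np.array([549.0,88.0]); YAW=-2.0375
def c2w(x,y): c,s=np.cos(YAW),np.sin(YAW); return CH+[c*x-s*y,s*x+c*y]
def w2c(P): c,s=np.cos(YAW),np.sin(YAW); d=np.array(P)[:2]-CH; return np.array([c*d[0]+s*d[1],-s*d[0]+c*d[1]])
def go(x,y,z,yaw):
    "units to chassis xy, z, yaw world"
    s=r.sense(); p=s['eef_pos']; M=rot(s['tcp_rot']); d=np.r_[c2w(x,y),z]-p
    y0=s['tcp_rot'][2]; dt=(yaw-y0+np.pi)%(2*np.pi)-np.pi
    print('shift units',np.round(M.T@d/30,2),'turn units (+cw)',round(-np.degrees(dt)/8,2))
    st()
def st():
    s=r.sense(); print('t',round(s['clock'],2),'pos',np.round(s['eef_pos'],1),'chassis',np.round(w2c(s['eef_pos']),1),'rpy',np.round(s['tcp_rot'],3),'F',np.round(s['contact_force'],1),'op',round(s['opening'],2),'q',np.round(s['qpos'],2))
E
python3 - <<'E'
from h import *
go(67,145,310,YAW+np.pi/2+np.pi)
E
```

```text
shift units [-20.26 -13.2   -1.9 ] turn units (+cw) 0.36
t 0.1 pos [252.9 571.1 252.6] chassis [-298.2 -481.8] rpy [-3.14   0.     2.725] F [0.2 0.6 0.2] op 1.0 q [ 1.15  0.35  1.63 -0.    1.16 -0.  ]
```

Battery look-alikes in the top picture are the large black pack at (433,320), the small one at (306,101) and the black box at (396,70). The middle-sized one is in the tray at about (320,165), and the crop confirms it: its top corners fit 70 mm wide, sticking out about 30 mm to +y. The nut wings lie at chassis angles of about 22.5° + k·90°, so the joint is at about 1.18 rad.

carry_out(rows="0 0 0 -1 0.36; 0 -1 -0.66 -0.9 0; 0 -1 -0.66 0 0; 0 -1 -0.66 0 0; 0 -1 -0.66 0 0; 0 -1 -0.66 0 0; 0 -1 -0.66 0 0; 0 -1 -0.66 0 0; 0 -1 -0.66 0 0; 0 -1 -0.66 0 0; 0 -1 -0.66 0 0; 0 0 0 0 0", newtons=40)

```text
clock: 1.6
eef_pos: [432.4, 257.9, 310.0]
tcp_rot: [-3.141, 0.0, 2.672]
contact_force: [0.1, -0.3, 0.3]
opening: 0.0
```

Run:
```python
from h import *
go(67,145,310,YAW+np.pi/2+np.pi)
```

```text
shift units [-1.087e+01 -5.510e+00  1.000e-02] turn units (+cw) -0.02
t 1.6 pos [432.4 257.9 310. ] chassis [ -99.3 -180.6] rpy [-3.141  0.     2.672] F [ 0.1 -0.3  0.3] op 0.0 q [ 0.54  0.11  1.82 -0.    1.21 -0.57]
```

carry_out(rows="0 -1 -0.5 0 0; 0 -1 -0.5 0 0; 0 -1 -0.5 0 0; 0 -1 -0.5 0 0; 0 -1 -0.5 0 0; 0 -1 -0.5 0 0; 0 -1 -0.5 0 0; 0 -1 -0.5 0 0; 0 -1 -0.5 0 0; 0 -1 -0.5 0 0; 0 -0.87 -0.5 0 0; 0 0 0 0 0")

```text
clock: 3.1
eef_pos: [649.3, -35.0, 309.6]
tcp_rot: [-3.141, -0.001, 2.673]
contact_force: [0.7, 0.3, 0.3]
opening: -0.0
```

Run:
```python
from h import *
go(67,145,87,YAW+np.pi/2+np.pi)
```

```text
shift units [-0.01 -0.07  7.42] turn units (+cw) -0.01
t 3.1 pos [649.3 -35.  309.6] chassis [ 64.8 144.9] rpy [-3.141e+00 -1.000e-03  2.673e+00] F [0.7 0.3 0.3] op -0.0 q [-0.06  0.35  1.51  0.    1.28 -1.16]
```

Run:
```python
from h import *
for uv in [(290,90),(306,101),(310,118),(323,108),(383,110),(396,70)]: print(uv,np.round(w2c(plane('top',[uv],20)[0])))
```

```text
(290, 90) [-142.  261.]
(306, 101) [-83. 251.]
(310, 118) [-50. 209.]
(323, 108) [-28. 253.]
(383, 110) [135. 323.]
(396, 70) [118. 452.]
```

carry_out(rows="0 0 -0.07 1 0; 0 0 0 1 0; 0 0 0 1 0; 0 0 0 0 0")

```text
clock: 3.6
eef_pos: [645.6, -34.9, 217.9]
tcp_rot: [-3.14, -0.005, 2.675]
contact_force: [0.6, -0.3, 1.3]
opening: 0.002
```

Run:
```python
from h import *
st()
im=r.grab_frame("scene");crop("scene",250,60,410,275,3,"pics/s2.png",im)
```

```text
t 3.6 pos [645.6 -34.9 217.9] chassis [ 66.3 141.6] rpy [-3.14  -0.005  2.675] F [ 0.6 -0.3  1.3] op 0.0 q [-0.06  0.42  1.61  0.    1.11 -1.16]
```

View pics/s2.png

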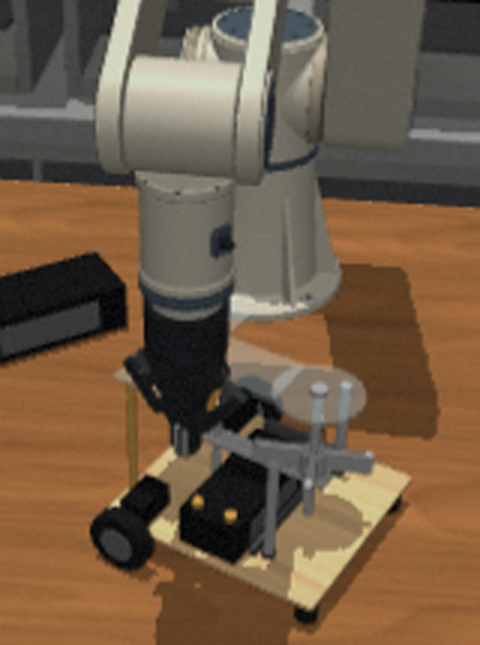

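carry_out(rows="0 0 0 0 1; 0 0 0 0 1; 0 0 0 0 1; 0 0 0 0 1; 0 0 0 0 1; 0 0 0 0 1; 0 0 0 0 1; 0 0 0 0 1; 0 0 0 0 1; 0 0 0 0 1; 0 0 0 0 1; 0 0 0 0 0.25")

```text
clock: 5.15
eef_pos: [648.4, -35.9, 222.1]
tcp_rot: [3.139, -0.001, 1.103]
contact_force: [-0.6, -0.3, 0.3]
opening: 0.0
```

Run:
```python
from h import *
go(65,143,87,YAW+np.pi)
im=r.grab_frame("scene");crop("scene",250,60,410,275,3,"pics/s3.png",im)
crop("scene",450,60,560,170,6,"pics/s0o.png",cv2.imread("pics/scene0.png"))
```

```text
shift units [ 0.03 -0.06  4.5 ] turn units (+cw) -0.01
t 5.15 pos [648.4 -35.9 222.1] chassis [ 65.9 144.5] rpy [ 3.139e+00 -1.000e-03  1.103e+00] F [-0.6 -0.3  0.3] op 0.0 q [-0.06  0.42  1.61  0.    1.11  0.41]
```

View pics/s3.png

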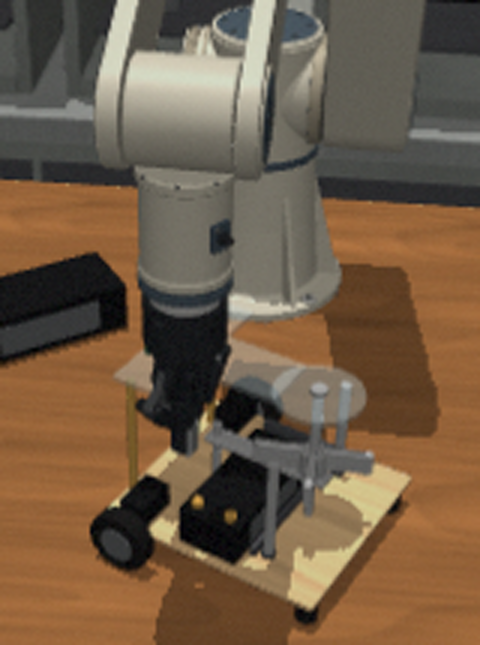

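View pics/s0o.png

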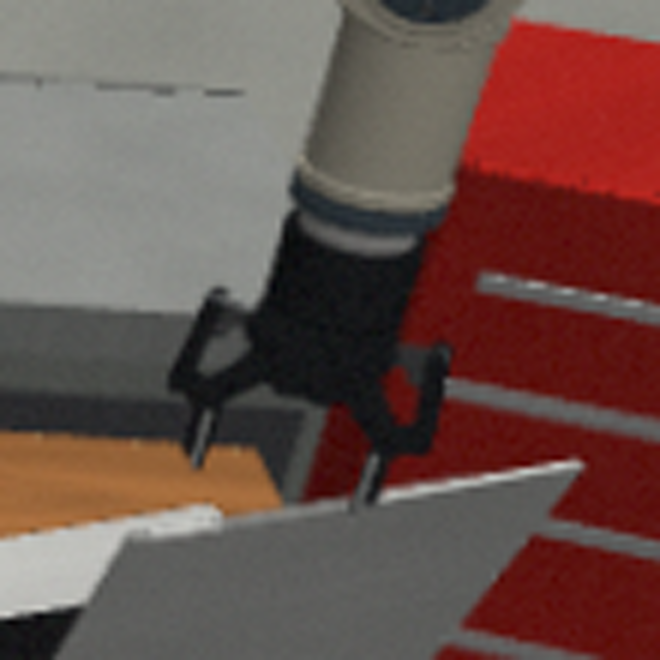

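carry_out(rows="0 0 0 1 0; 0 0 0 1 0; 0 0 0 1 0; 0 0 0 0.75 0; 0 0 0 0.75 0; 0 0 0 0 0")

```text
clock: 5.95
eef_pos: [646.8, -36.1, 84.3]
tcp_rot: [-3.139, 0.001, 1.106]
contact_force: [-0.1, -0.4, 1.0]
opening: -0.001
```

Run:
```python
from h import *
go(65,97,87,YAW+np.pi)
im=r.grab_frame("scene");crop("scene",250,60,410,275,3,"pics/s4.png",im)
```

```text
shift units [ 0.06 -1.54 -0.09] turn units (+cw) 0.01
t 5.95 pos [646.8 -36.1  84.3] chassis [ 66.9 143.2] rpy [-3.139e+00  1.000e-03  1.106e+00] F [-0.1 -0.4  1. ] op -0.0 q [-0.06  0.58  1.7   0.    0.87  0.41]
```

View pics/s4.png

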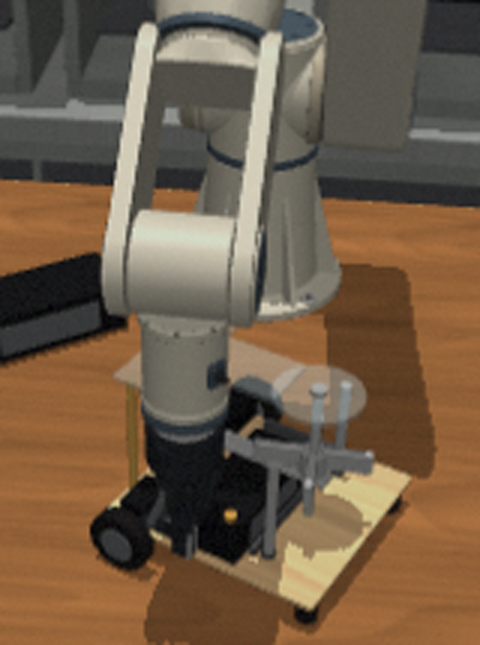

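The gripper is beside the battery's +y end, with the tip at (185,550) in the crop. Pushing now.

carry_out(rows="0 0 -0.3 0 0; 0 0 -0.3 0 0; 0 0 -0.25 0 0; 0 0 -0.25 0 0; 0 0 -0.2 0 0; 0 0 -0.1 0 0; 0 0 0 0 0")

```text
clock: 6.88
eef_pos: [610.9, -17.4, 86.3]
tcp_rot: [3.139, -0.001, 1.104]
contact_force: [3.1, -2.5, 2.7]
opening: -0.005
```

Run:
```python
from h import *
go(65,94.5,87,YAW+np.pi)
im=r.grab_frame("scene");crop("scene",250,60,410,275,3,"pics/s5.png",im)
```

```text
shift units [ 0.04 -0.27 -0.03] turn units (+cw) -0.0
t 6.88 pos [610.9 -17.4  86.3] chassis [ 66.3 102.7] rpy [ 3.139e+00 -1.000e-03  1.104e+00] F [ 3.1 -2.5  2.7] op -0.0 q [-0.03  0.53  1.79 -0.    0.82  0.44]
```

View pics/s5.png

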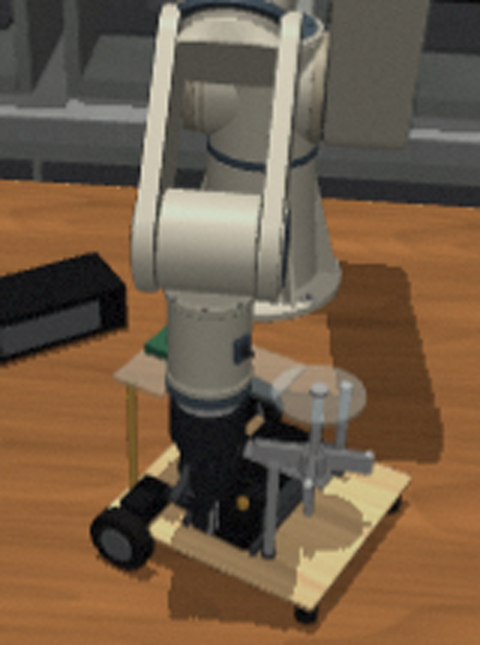

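carry_out(rows="0 0 -0.1 0 0; 0 0 -0.1 0 0; 0 0 0 0 0")

```text
clock: 7.3
eef_pos: [605.9, -14.9, 86.0]
tcp_rot: [3.139, -0.001, 1.104]
contact_force: [5.0, -1.5, 4.3]
opening: 0.001
```

carry_out(rows="0 0 -0.1 0 0; 0 0 0 0 0")

```text
clock: 7.55
eef_pos: [603.5, -13.7, 86.1]
tcp_rot: [3.139, -0.001, 1.104]
contact_force: [5.5, -3.3, 2.7]
opening: 0.003
```

carry_out(rows="0 0 -0.1 0 0; 0 0 0 0 0")

```text
clock: 7.8
eef_pos: [603.6, -12.7, 86.7]
tcp_rot: [3.133, -0.003, 1.104]
contact_force: [14.4, -4.0, -0.3]
opening: 0.004
```

carry_out(rows="0 0 -0.1 0 0; 0 0 0 0 0")

```text
clock: 8.05
eef_pos: [603.6, -11.7, 87.7]
tcp_rot: [3.128, -0.005, 1.104]
contact_force: [20.9, -7.5, -0.9]
opening: -0.003
```

Run:
```python
from h import *
st()
```

```text
t 8.05 pos [603.6 -11.7  87.7] chassis [64.4 93.7] rpy [ 3.128 -0.005  1.104] F [20.9 -7.5 -0.9] op -0.0 q [-0.02  0.51  1.81 -0.    0.8   0.45]
```

Force rose firmly at y ≈ 94 mm, as expected for home. Backing off, then looking.

carry_out(rows="0 0 0.4 0 0; 0 0 0.6 0 0; 0 0 0.8 0 0; 0 0 0 -1 0; 0 0 0 -1 0; 0 0 0 -1 0; 0 0 0 -1 0; 0.5 0 1 -1 0; 1 0 1 -1 0; 1 0 1 -1 0; 1 0 1 0 0; 1 0 0 0 0")

```text
clock: 9.55
eef_pos: [752.9, -90.2, 294.0]
tcp_rot: [-3.14, 0.001, 1.103]
contact_force: [-0.1, -0.1, -0.9]
opening: 0.998
```

Run:
```python
from h import *
st()
im=r.grab_frame("scene");cv2.imwrite("pics/scene6.png",im);crop("scene",250,60,410,350,2.7,"pics/s6.png",im)
im=r.grab_frame("top");cv2.imwrite("pics/top6.png",im);crop("top",240,70,400,270,3.7,"pics/t6.png",im)
```

```text
t 9.55 pos [752.9 -90.2 294. ] chassis [ 67.4 262.3] rpy [-3.140e+00  1.000e-03  1.103e+00] F [-0.1 -0.1 -0.9] op 1.0 q [-0.12  0.54  1.26 -0.    1.35  0.35]
```

View pics/s6.png

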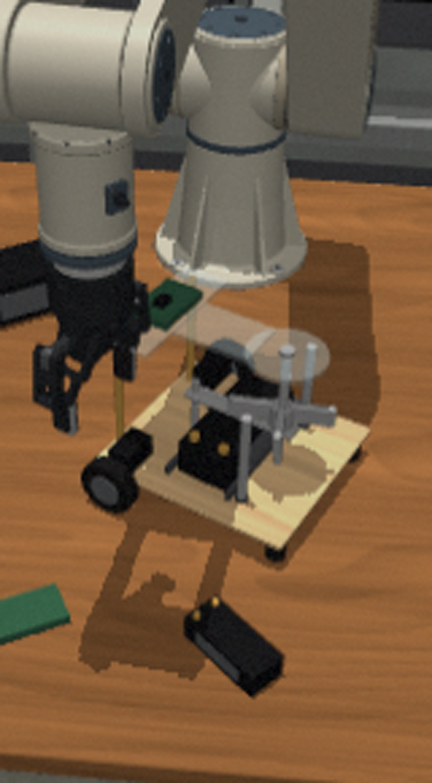

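View pics/t6.png

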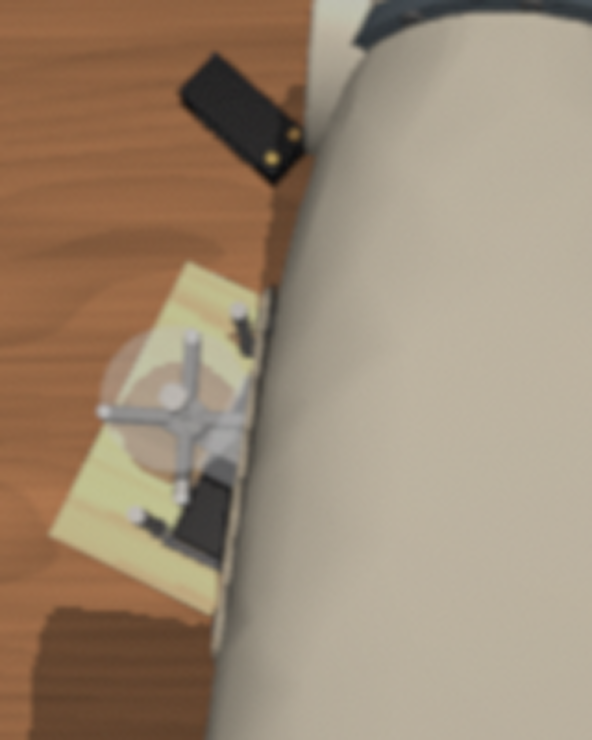

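Battery is home: its -y end sits at the stop plate (crop 195,545). A vertical open gripper's knuckles are too wide to pass beside the deck nose, and the interface gives no way to lean the hand. So I will borrow the small look-alike battery (top 306,101) as a push block, reaching under the deck with the hand outside it. First I measure it.

Run:
```python
from h import *
crop("top",280,75,335,130,10,"pics/sb.png",cv2.imread("pics/top0.png"))
crop("scene",305,270,365,325,10,"pics/sbs.png",cv2.imread("pics/scene0.png"))
```

```text
(no output)
```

View pics/sb.png

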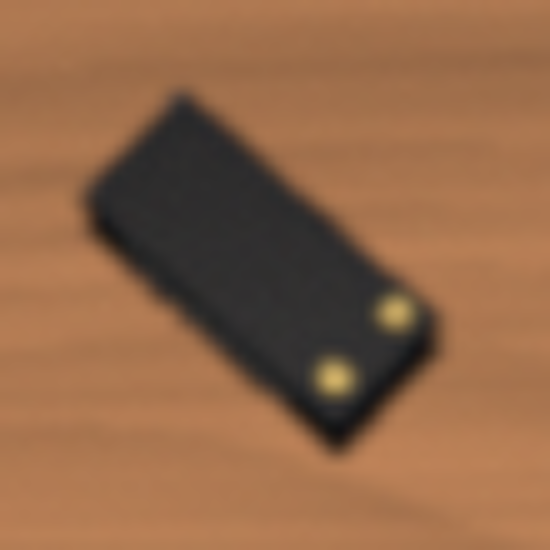

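View pics/sbs.png

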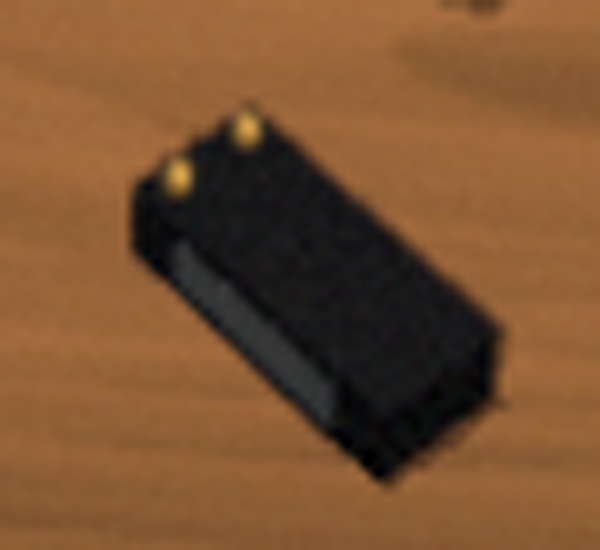

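Run:
```python
from h import *
a=(np.array([(180,92),(88,195),(435,320),(338,425)])+.5)/10-.5+[280,75]
b=(np.array([(383,412),(500,330),(135,185),(252,105)])+.5)/10-.5+[305,270]
P=[]
for u,v in zip(a,b):
    o1,d1=ray('top',[u]);o2,d2=ray('scene',[v]);d1=d1[0];d2=d2[0]
    t=np.linalg.lstsq(np.c_[d1,-d2],o2-o1,rcond=None)[0]; p=(o1+t[0]*d1+o2+t[1]*d2)/2;P.append(p); print(np.round(p,1),np.round(np.linalg.norm(o1+t[0]*d1-o2-t[1]*d2),1))
h=np.mean([p[2] for p in P]);print('h',h)
Q=plane('top',a,h); print(np.round(Q,1)); print('centre',Q.mean(0))
print('len',np.linalg.norm(Q[0]-Q[2]),np.linalg.norm(Q[1]-Q[3]),'wid',np.linalg.norm(Q[0]-Q[1]),np.linalg.norm(Q[2]-Q[3]))
d=(Q[2]-Q[0]+Q[3]-Q[1]); print('heading terminals end',np.degrees(np.arctan2(d[1],d[0])))
st()
```

```text
[859.6  74.1  31.7] 1.2
[828.9 103.4  31. ] 4.6
[ 7.88e+02 -2.00e-01  3.08e+01] 1.5
[756.4  29.8  32. ] 3.7
h 31.374009524771154
[[859.8  73.5  31.4]
 [828.7 101.1  31.4]
 [787.9  -1.   31.4]
 [756.7  28.   31.4]]
centre [808.26772715  50.41014206  31.37400952]
len 103.55705920108089 102.62611902494108 wid 41.50616420532252 42.53621369981194
heading terminals end -134.27896620603988
t 9.65 pos [751.3 -89.1 293.8] chassis [ 67.2 260.4] rpy [-3.138e+00  1.000e-03  1.103e+00] F [ 0.  -0.1 -0.5] op 1.0 q [-0.12  0.53  1.26  0.    1.35  0.35]
```

```bash
cat >> h.py <<'E'
def gow(x,y,z,yaw):
    c=w2c([x,y]); go(c[0],c[1],z,yaw)
E
python3 - <<'E'
from h import *
gow(828,70,120,np.radians(45.7))
E
```

```text
shift units [ 5.89 -0.09  5.79] turn units (+cw) 2.19
t 9.65 pos [751.3 -89.1 293.8] chassis [ 67.2 260.4] rpy [-3.138e+00  1.000e-03  1.103e+00] F [ 0.  -0.1 -0.5] op 1.0 q [-0.12  0.53  1.26  0.    1.35  0.35]
```

carry_out(rows="1 1 0 0 0; 1 1 0 0 0; 1 1 0 0 0; 1 1 0 0 0; 1 1 0 1 0; 1 0.89 -0.09 1 0; 1 0 0 1 0.75; 1 0 0 1 0.75; 1 0 0 1 0.69; 1 0 0 0.8 0; 1 0 0 0 0")

```text
clock: 11.02
eef_pos: [828.0, 70.9, 118.5]
tcp_rot: [-3.139, 0.003, 0.801]
contact_force: [0.3, -0.4, -1.0]
opening: 1.004
```

Run:
```python
from h import *
gow(828,70,33,np.radians(45.7))
im=r.grab_frame("scene");crop("scene",280,170,400,340,4,"pics/s7.png",im)
```

```text
shift units [-0.01  0.03  2.85] turn units (+cw) 0.02
t 11.03 pos [828.   70.9 118.5] chassis [-110.3  256.9] rpy [-3.139e+00  3.000e-03  8.010e-01] F [ 0.3 -0.4 -1. ] op 1.0 q [0.08 0.79 1.2  0.   1.16 0.85]
```

View pics/s7.png

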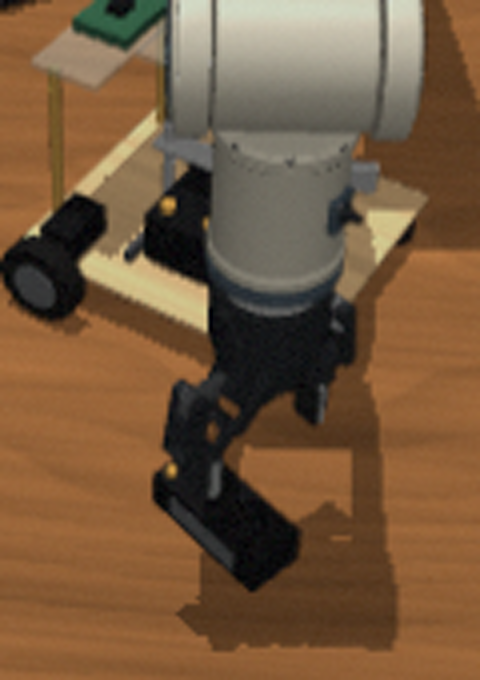

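carry_out(rows="1 0 0 0.8 0; 1 0 0 0.8 0; 1 0 0 0.6 0; 1 0 0 0.4 0; 1 0 0 0.2 0; 1 0 0 0 0")

```text
clock: 11.82
eef_pos: [829.3, 69.9, 37.0]
tcp_rot: [-3.141, 0.0, 0.798]
contact_force: [-0.7, 0.1, 0.4]
opening: 1.001
```

Run:
```python
from h import *
st()
im=r.grab_frame("scene");crop("scene",280,170,400,340,4,"pics/s8.png",im)
```

```text
t 11.82 pos [829.3  69.9  37. ] chassis [-109.9  258.4] rpy [-3.141  0.     0.798] F [-0.7  0.1  0.4] op 1.0 q [ 0.08  0.87  1.23 -0.    1.04  0.86]
```

View pics/s8.png

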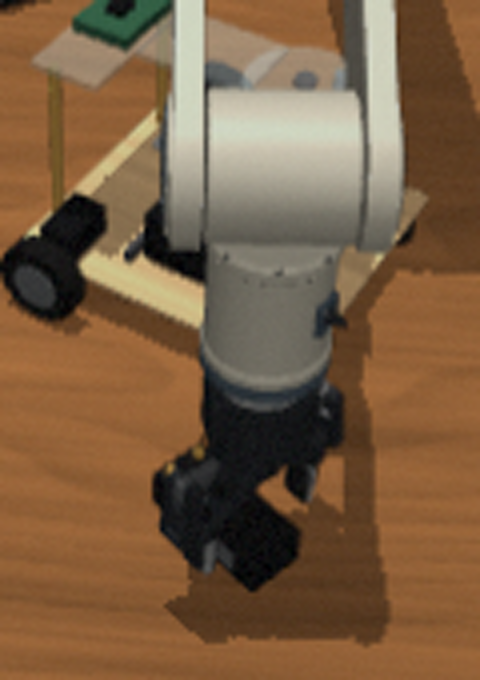

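Run:
```python
from h import *
for z in (0,10,20): print(z,(proj('scene',[[863,36.4,z],[795,103,z]])-[280,170])*4)
```

```text
0 [[193.22408029 590.2477433 ]
 [292.5466604  518.45461252]]
10 [[193.65211793 581.63453527]
 [293.51581405 509.78039939]]
20 [[194.08517033 572.91711345]
 [294.49547921 501.00644529]]
```

carry_out(rows="0 0 0 0 0; 0 0 0 0 0; 0 0 0 0 0; 0 0 0 0 0; 0 0 0 0 0; 0 0 0 0 0", newtons=80)

```text
clock: 12.62
eef_pos: [830.0, 70.0, 38.4]
tcp_rot: [3.141, -0.001, 0.798]
contact_force: [-1.2, -0.0, 7.1]
opening: 0.516
```

carry_out(rows="0 0 0 -0.5 0; 0 0 0 -0.8 0; 0 0 0 0 0")

```text
clock: 13.0
eef_pos: [831.3, 70.1, 80.2]
tcp_rot: [3.138, -0.004, 0.798]
contact_force: [0.2, -0.1, -1.1]
opening: 0.516
```

Run:
```python
from h import *
st()
im=r.grab_frame("scene");crop("scene",280,170,400,340,4,"pics/s9.png",im)
```

```text
t 13.0 pos [831.3  70.1  80.2] chassis [-111.   260.2] rpy [ 3.138 -0.004  0.798] F [ 0.2 -0.1 -1.1] op 0.52 q [ 0.08  0.83  1.21 -0.    1.09  0.86]
```

View pics/s9.png

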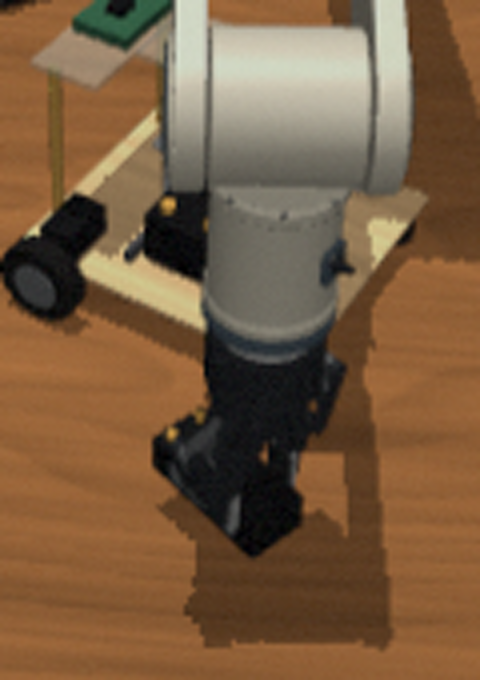

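```bash
cat >> h.py <<'E'
def wing(phi,rho,t,z,dturn=0):
    a=np.radians(phi); x=rho*np.cos(a)-t*np.sin(a); y=rho*np.sin(a)+t*np.cos(a)
    print('world',np.round(c2w(x,y),1)); go(x,y,z,a+YAW+np.radians(dturn))
def inwing(phi):
    a=np.radians(phi); c=w2c(r.sense()['eef_pos']); print('rho,t',np.round([c@[np.cos(a),np.sin(a)],c@[-np.sin(a),np.cos(a)]],1))
E
python3 - <<'E'
from h import *
wing(203.5,190,35,143)
E
```

```text
world [524.8 279.7]
shift units [ -2.1  -12.17  -2.18] turn units (+cw) -5.13
t 13.05 pos [830.4  70.   78.5] chassis [-110.5  259.4] rpy [ 3.139e+00 -2.000e-03  7.980e-01] F [-0.3  0.4 -2.1] op 0.52 q [ 0.08  0.83  1.21 -0.    1.09  0.86]
```

carry_out(rows="0 0 0 -1 -0.9; 0 0 0 -1 -0.9; 0 0 0 -1 -0.9; 0 0 0 -1 -0.9; 0 0 0 -1 -0.9; 0 0 0 -0.5 -0.63; 0 0 0 0 0")

```text
clock: 13.92
eef_pos: [829.7, 70.0, 242.4]
tcp_rot: [3.14, -0.0, 1.514]
contact_force: [-0.4, -0.5, -1.9]
opening: 0.517
```

Run:
```python
from h import *
wing(203.5,190,35,240)
```

```text
world [524.8 279.7]
shift units [  6.4  -10.55   0.06] turn units (+cw) -0.0
t 13.93 pos [829.7  70.  242.4] chassis [-110.2  258.8] rpy [ 3.14  -0.     1.514] F [-0.4 -0.5 -1.9] op 0.52 q [0.08 0.69 1.1  0.   1.34 0.14]
```

carry_out(rows="0 0.8 -0.4 0 0; 0 0.8 -1 0 0; 0 0.8 -1 0 0; 0 0.8 -1 0 0; 0 0.8 -1 0 0; 0 0.8 -1 0 0; 0 0.8 -1 0 0; 0 0.8 -1 0 0; 0 0 -1 0 0; 0 0 -1 0 0; 0 0 -1 0 0; 0 0 -0.15 0 0")

```text
clock: 15.42
eef_pos: [521.2, 279.8, 240.2]
tcp_rot: [-3.139, 0.001, 1.514]
contact_force: [-0.8, 0.6, -1.6]
opening: 0.519
```

carry_out(rows="0 0 0 1 0; 0 0 0 1 0; 0 0 0 1 0; 0 0 0 0.3 0; 0 0 0 0 0")

```text
clock: 16.05
eef_pos: [524.0, 279.5, 141.8]
tcp_rot: [-3.141, 0.001, 1.514]
contact_force: [-0.2, 0.9, -1.6]
opening: 0.517
```

Run:
```python
from h import *
wing(203.5,190,35,143)
im=r.grab_frame("scene");cv2.imwrite("pics/scene10.png",im);crop("scene",270,60,430,275,3.2,"pics/s10.png",im)
im=r.grab_frame("top");cv2.imwrite("pics/top10.png",im);crop("top",200,110,380,270,4,"pics/t10.png",im)
```

```text
world [524.8 279.7]
shift units [ 0.01  0.03 -0.04] turn units (+cw) -0.0
t 16.05 pos [524.  279.5 141.8] chassis [-159.8 -108.5] rpy [-3.141e+00  1.000e-03  1.514e+00] F [-0.2  0.9 -1.6] op 0.52 q [0.49 0.43 1.79 0.   0.92 0.54]
```

View pics/s10.png

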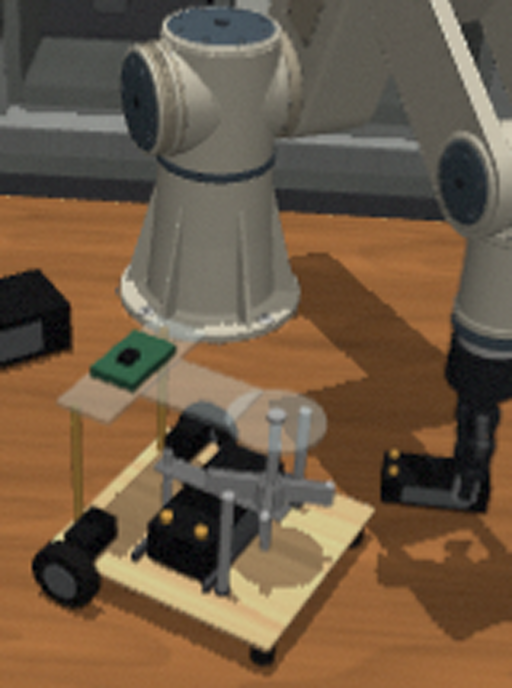

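View pics/t10.png

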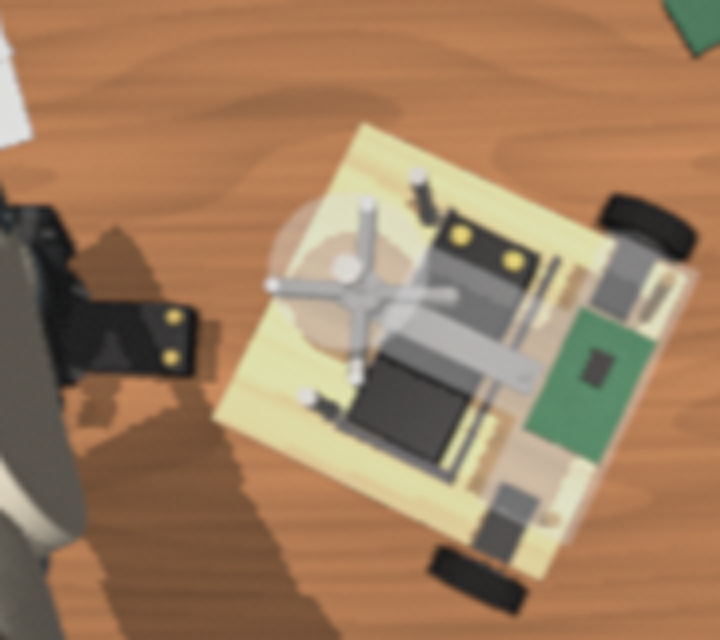

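The block is held level and points between the wing (top crop 270,285) and the post (308,397). Advancing inward.

carry_out(rows="0 -0.6 0 0 0; 0 -0.6 0 0 0; 0 -0.5 0 0 0; 0 -0.4 0 0 0; 0 -0.4 0 0 0; 0 -0.3 0 0 0; 0 0 0 0 0")

```text
clock: 17.02
eef_pos: [519.4, 195.1, 142.3]
tcp_rot: [-3.142, 0.0, 1.514]
contact_force: [0.7, -0.2, -1.6]
opening: 0.525
```

Run:
```python
from h import *
st(); inwing(203.5)
im=r.grab_frame("scene");cv2.imwrite("pics/scene11.png",im);crop("scene",270,60,430,275,3.2,"pics/s11.png",im)
im=r.grab_frame("top");cv2.imwrite("pics/top11.png",im);crop("top",200,110,380,270,4,"pics/t11.png",im)
```

```text
t 17.02 pos [519.4 195.1 142.3] chassis [-82.3 -74.6] rpy [-3.142  0.     1.514] F [ 0.7 -0.2 -1.6] op 0.52 q [0.36 0.38 1.88 0.   0.88 0.41]
rho,t [105.2  35.6]
```

View pics/s11.png

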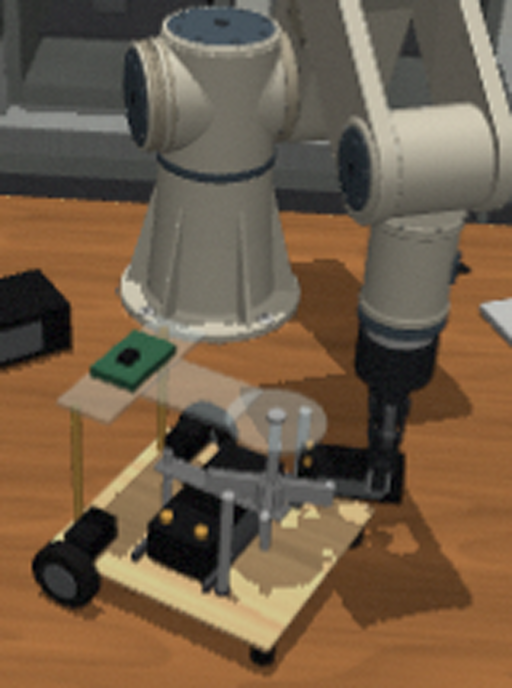

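View pics/t11.png

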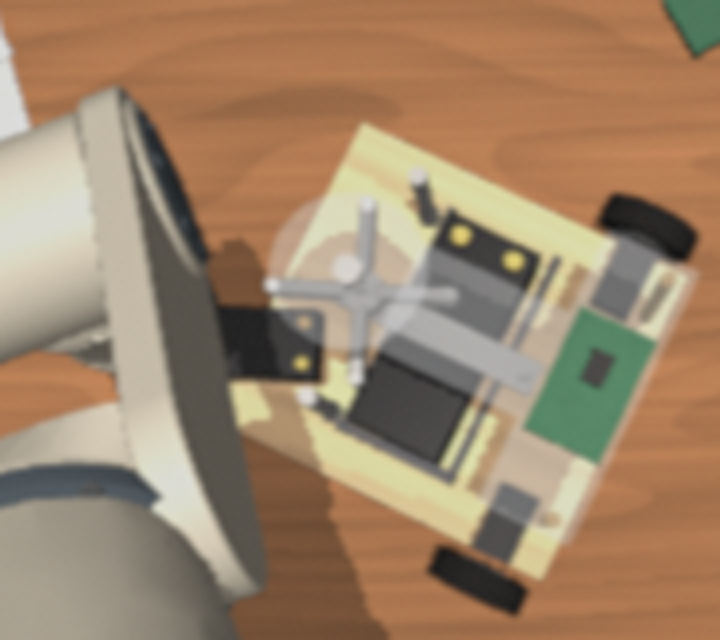

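carry_out(rows="0 0 0.15 0 0; 0 0 0.12 0 0; 0 0.075 0.37 0 0.75; 0 0.075 0.37 0 0.75; 0 0.075 0.37 0 0.75; 0 0.075 0.37 0 0.75; 0 0 0 0 0")

```text
clock: 18.0
eef_pos: [572.6, 194.9, 141.9]
tcp_rot: [-3.141, 0.0, 1.096]
contact_force: [-1.0, 1.7, -2.9]
opening: 0.522
```

Run:
```python
from h import *
st(); inwing(179.5); wing(179.5,104,27,142)
im=r.grab_frame("top");crop("top",200,110,380,270,4,"pics/t12.png",im)
```

```text
t 18.0 pos [572.6 194.9 141.9] chassis [-106.  -27.] rpy [-3.141  0.     1.096] F [-1.   1.7 -2.9] op 0.52 q [0.33 0.45 1.77 0.   0.93 0.8 ]
rho,t [105.8  27.9]
world [572.6 192.8]
shift units [-0.06  0.03 -0.  ] turn units (+cw) 0.0
t 18.0 pos [572.6 194.9 141.9] chassis [-106.  -27.] rpy [-3.141  0.     1.096] F [-1.   1.7 -2.9] op 0.52 q [0.33 0.45 1.77 0.   0.93 0.8 ]
```

View pics/t12.png

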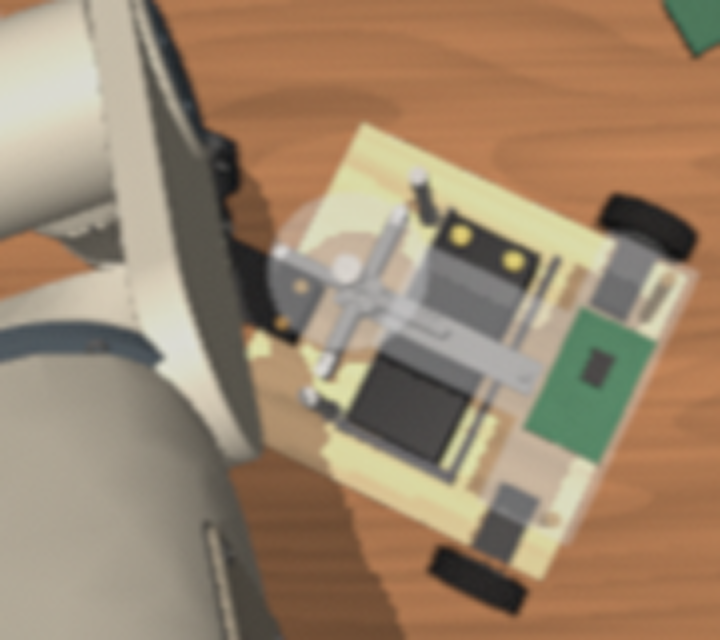

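carry_out(rows="0 0.015 0.37 0 0.75; 0 0.075 0.37 0 0.75; 0 0.075 0.37 0 0.75; 0 0.075 0.37 0 0.75; 0 0.075 0.37 0 0.75; 0 0.075 0.37 0 0.75; 0 0.075 0.37 0 0.75; 0 0.075 0.37 0 0.75; 0 0 0 0 0")

```text
clock: 19.18
eef_pos: [642.1, 140.8, 142.0]
tcp_rot: [-3.14, -0.0, 0.258]
contact_force: [-1.0, 5.2, -3.8]
opening: 0.52
```

Run:
```python
from h import *
wing(131.5,104,27,142);inwing(131.5)
im=r.grab_frame("top");crop("top",200,110,380,270,4,"pics/t13.png",im)
im=r.grab_frame("scene");crop("scene",270,60,430,275,3.2,"pics/s13.png",im)
```

```text
world [642.7 140.6]
shift units [0.02 0.01 0.  ] turn units (+cw) 0.0
t 19.18 pos [642.1 140.8 142. ] chassis [-89.   59.4] rpy [-3.14  -0.     0.258] F [-1.   5.2 -3.8] op 0.52 q [0.21 0.52 1.65 0.   0.98 1.52]
rho,t [103.5  27.3]
```

View pics/t13.png

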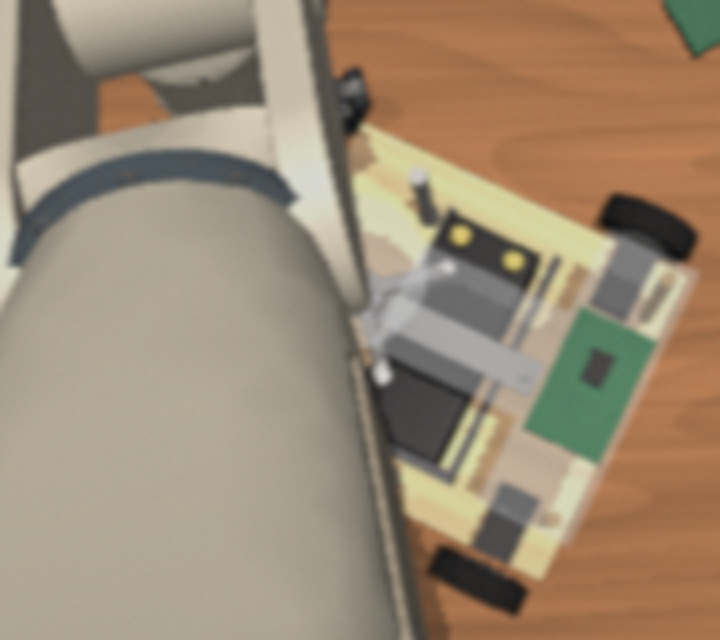

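View pics/s13.png

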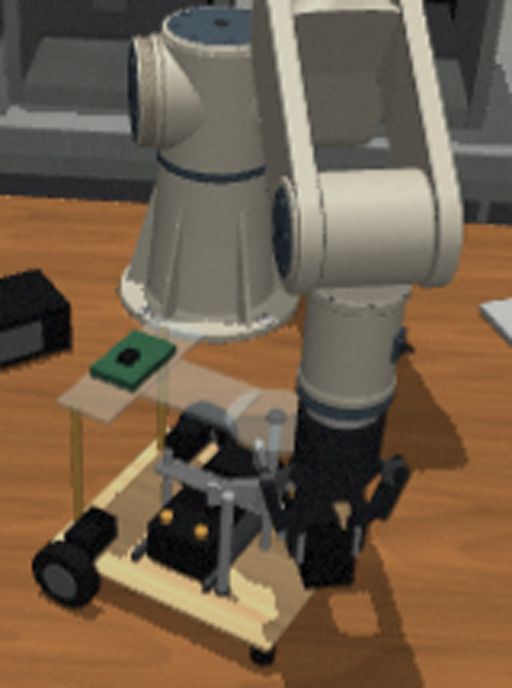

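carry_out(rows="0 0.075 0.37 0 0.75; 0 0 0 0 0; 0 0.2 -0.15 0 0; 0 0.8 -0.1 0 0; 0 1 0 0 0; 0 1 0 0 0; 0 0 0 0 0")

```text
clock: 20.15
eef_pos: [736.9, 151.5, 142.3]
tcp_rot: [3.141, -0.002, 0.155]
contact_force: [0.6, -0.1, -2.6]
opening: 0.522
```

Run:
```python
from h import *
inwing(125.5); wing(215.5,195,33,142)
im=r.grab_frame("top");cv2.imwrite("pics/top14.png",im);crop("top",200,110,380,270,4,"pics/t14.png",im)
```

```text
rho,t [195.4  34.1]
world [486.7 275.7]
shift units [-7.6  -5.38 -0.01] turn units (+cw) -11.23
t 20.15 pos [736.9 151.5 142.3] chassis [-141.2  139.3] rpy [ 3.141e+00 -2.000e-03  1.550e-01] F [ 0.6 -0.1 -2.6] op 0.52 q [ 0.2   0.65  1.41 -0.    1.08  1.62]
```

View pics/t14.png

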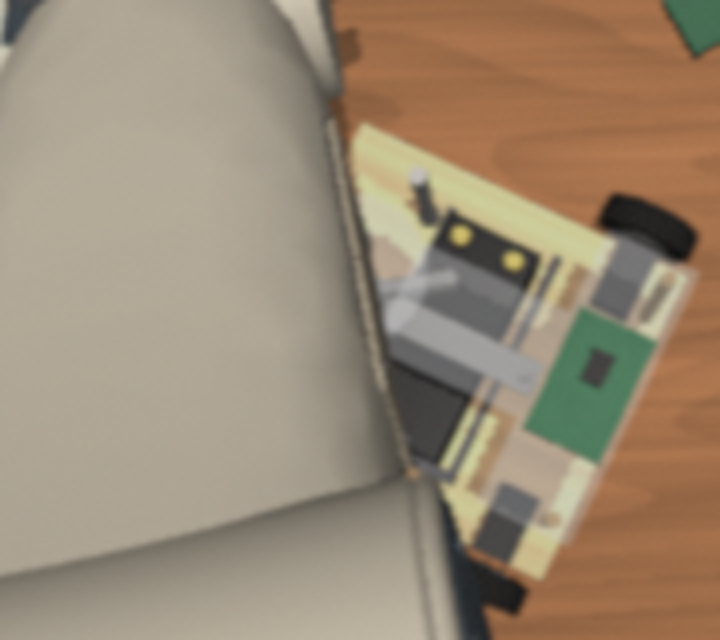

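carry_out(rows="0 -0.22 -0.893 0 -1; 0 -0.22 -0.893 0 -1; 0 -0.22 -0.893 0 -1; 0 -0.22 -0.893 0 -1; 0 -0.22 -0.893 0 -1; 0 -0.22 -0.893 0 -1; 0 -0.22 -0.893 0 -1; 0 -0.22 -0.893 0 -1; 0 -0.22 -0.893 0 -1; 0 -0.22 -0.893 0 -1; 0 -0.22 -0.893 0 -1; 0 0 0 0 -0.23")

```text
clock: 21.7
eef_pos: [488.4, 276.7, 142.3]
tcp_rot: [-3.14, 0.001, 1.725]
contact_force: [0.7, -0.4, -2.4]
opening: 0.524
```

Run:
```python
from h import *
im=r.grab_frame("top");cv2.imwrite("pics/top15.png",im);crop("top",200,110,380,270,4,"pics/t15.png",im)
inwing(215.5); wing(215.5,195,33,142)
```

```text
rho,t [196.1  29.5]
world [486.7 275.7]
shift units [-0.04 -0.12  0.02] turn units (+cw) 0.01
t 21.75 pos [490.  277.3 142.7] chassis [-142.5 -137.9] rpy [3.142 0.    1.724] F [ 0.7  0.1 -1.7] op 0.52 q [ 0.51  0.39  1.86 -0.    0.89  0.36]
```

View pics/t15.png

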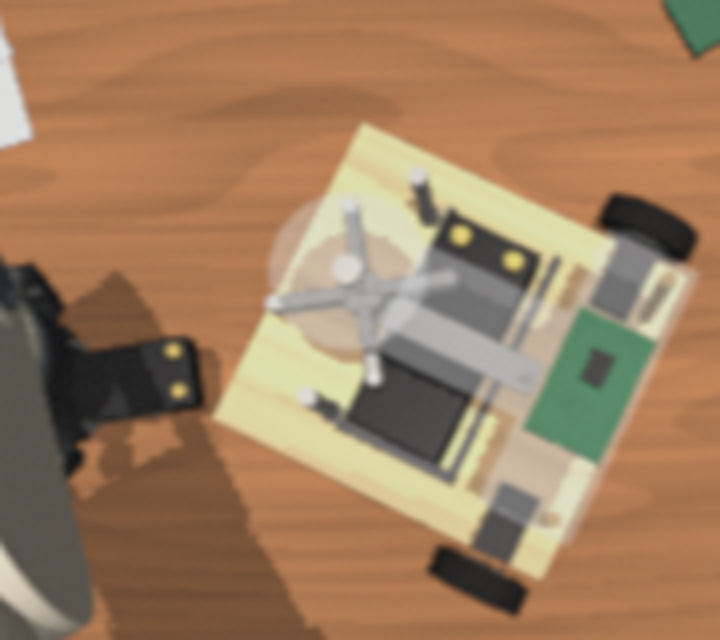

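Run:
```python
from h import *
px=lambda a:(np.array(a,float)+.5)/4-.5+[200,110]
for u in [(350,203),(273,304),(373,380),(452,276)]:
    c=w2c(plane('top',[px(u)],132.5)[0]); print(np.round(c,1),np.degrees(np.arctan2(c[1],c[0]))%360,np.hypot(*c))
a=np.radians(215.5)
for u,z in [((188,340),135.5),((200,405),135.5),((203,405),104),((308,397),165)]:
    c=w2c(plane('top',[px(u)],z)[0]); print(u,'rho,t',np.round([c@[np.cos(a),np.sin(a)],c@[-np.sin(a),np.cos(a)]],1))
st()
```

```text
[-31.6  48.2] 123.26798184011466 57.66582683104759
[-47.1 -33.3] 215.25773228587428 57.733978897864525
[ 33.6 -49.5] 304.15240981668927 59.825653536563294
[49.8 33.6] 34.04013498597853 60.08760725850716
(188, 340) rho,t [115.3  14.1]
(200, 405) rho,t [113.8  57.2]
(203, 405) rho,t [118.1  53.9]
(308, 397) rho,t [40.5 67.1]
t 21.75 pos [490.  277.3 142.7] chassis [-142.5 -137.9] rpy [3.142 0.    1.724] F [ 0.7  0.1 -1.7] op 0.52 q [ 0.51  0.39  1.86 -0.    0.89  0.36]
```

Run:
```python
from h import *
px=lambda a:(np.array(a,float)+.5)/4-.5+[200,110]
a=np.radians(203.5)
for u,z in [((196,303),135.5),((196,372),135.5)]:
    c=w2c(plane('top',[px(u)],z)[0]); print(u,'rho,t',np.round([c@[np.cos(a),np.sin(a)],c@[-np.sin(a),np.cos(a)]],1))
A=cv2.imread("pics/top10.png");B=cv2.imread("pics/top15.png")
cv2.imwrite("pics/cmp.png",np.hstack([cv2.resize(i[175:225,205:260],None,fx=7,fy=7,interpolation=2) for i in (A,B)]))
```

```text
(196, 303) rho,t [106.2  13.4]
(196, 372) rho,t [103.3  58.4]
```

View pics/cmp.png

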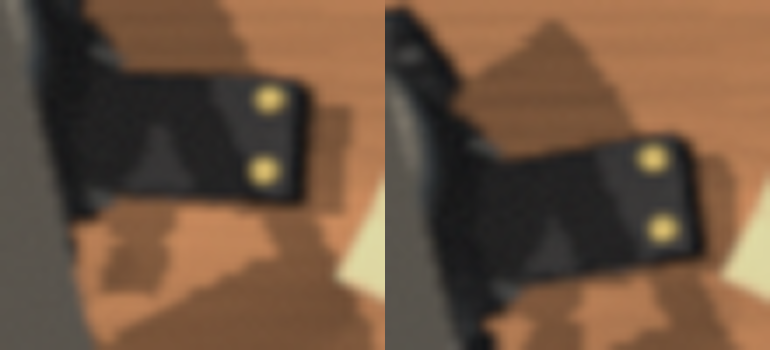

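carry_out(rows="0 0 0 0 -0.4; 0 -0.5 0 0 0; 0 -0.5 0 0 0; 0 0 0 0 0", newtons=120)

```text
clock: 22.25
eef_pos: [497.5, 246.7, 142.2]
tcp_rot: [-3.141, 0.0, 1.774]
contact_force: [0.4, 0.5, -2.2]
opening: 0.506
```

Run:
```python
from h import *
im=r.grab_frame("top");cv2.imwrite("pics/top16.png",im);crop("top",220,150,330,240,6,"pics/t16.png",im)
inwing(215.5); wing(215.5,104,29.5,141,3.2)
```

```text
rho,t [165.4  26.6]
world [504.  186.3]
shift units [-2.04 -0.2   0.04] turn units (+cw) -0.04
t 22.3 pos [497.5 247.4 142.3] chassis [-119.2 -117.7] rpy [-3.142 -0.     1.774] F [-0.1  0.8 -2.2] op 0.51 q [0.46 0.38 1.88 0.   0.88 0.26]
```

View pics/t16.png

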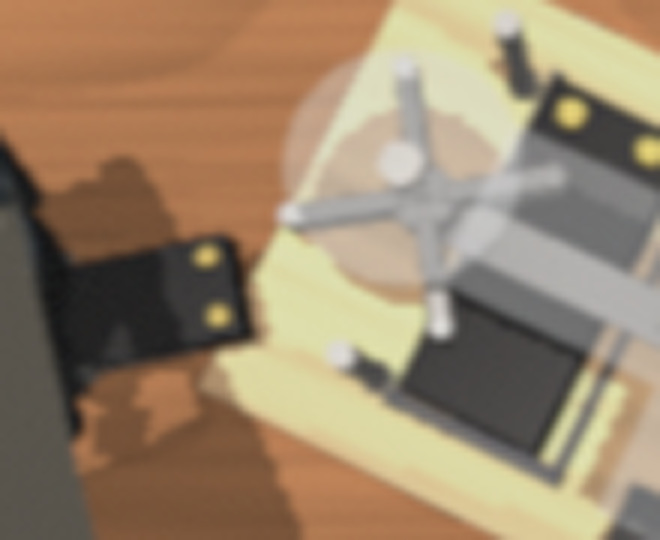

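carry_out(rows="0 0 -0.1 0 0; 0 -0.5 -0.025 0 0; 0 -0.5 -0.025 0 0; 0 -0.5 -0.025 0 0; 0 -0.5 -0.025 0 0; 0 0 0 0 0")

```text
clock: 23.05
eef_pos: [503.7, 187.1, 142.3]
tcp_rot: [-3.141, 0.0, 1.775]
contact_force: [-1.2, -0.2, -2.5]
opening: 0.505
```

Run:
```python
from h import *
im=r.grab_frame("top");cv2.imwrite("pics/top17.png",im);crop("top",220,150,330,240,6,"pics/t17.png",im)
inwing(215.5); wing(215.5,104,27,141,3.2)
```

```text
rho,t [105.4  29.7]
world [506.5 186.7]
shift units [-0.05  0.09  0.04] turn units (+cw) -0.03
t 23.1 pos [503.6 187.6 142.3] chassis [-68.5 -85.4] rpy [-3.141 -0.     1.775] F [-0.8 -0.5 -1.7] op 0.51 q [0.35 0.36 1.92 0.   0.87 0.15]
```

View pics/t17.png

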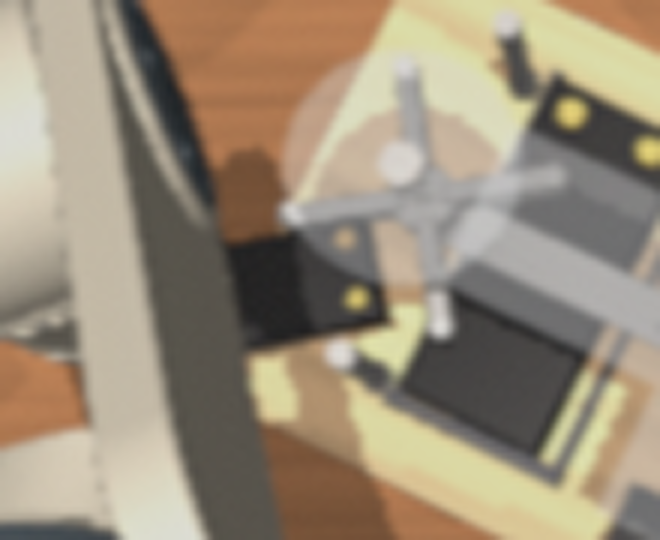

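carry_out(rows="0 0 0.1 0 0; 0 0.05 0.37 0 0.75; 0 0.05 0.37 0 0.75; 0 0.05 0.37 0 0.75; 0 0.05 0.37 0 0.75; 0 0.05 0.37 0 0.75; 0 0.05 0.37 0 0.75; 0 0 0 0 0")

```text
clock: 24.1
eef_pos: [571.3, 195.9, 141.6]
tcp_rot: [-3.138, -0.0, 1.146]
contact_force: [-5.3, 7.1, -2.3]
opening: 0.504
```

Run:
```python
from h import *
im=r.grab_frame("top");cv2.imwrite("pics/top18.png",im);crop("top",220,150,330,240,6,"pics/t18.png",im)
inwing(179.5); wing(179.5,104,27,141,3.2)
```

```text
rho,t [106.1  29.6]
world [572.6 192.8]
shift units [-0.07  0.08  0.02] turn units (+cw) -0.03
t 24.15 pos [571.2 195.9 141.6] chassis [-106.3  -28.7] rpy [-3.138e+00 -1.000e-03  1.147e+00] F [-5.5  6.4 -1.6] op 0.51 q [0.33 0.45 1.77 0.   0.93 0.75]
```

View pics/t18.png

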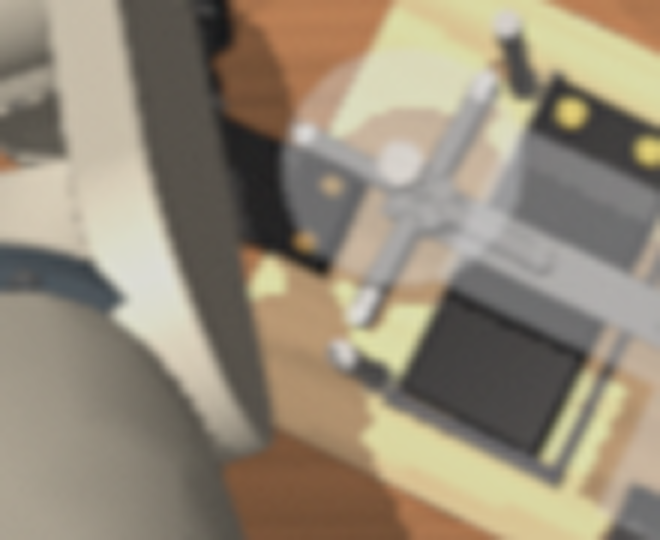

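carry_out(rows="0 0.0 0.37 0 0.75; 0 0.03 0.2 0 0.4; 0 0 0 0 0")

```text
clock: 24.52
eef_pos: [587.0, 190.1, 141.7]
tcp_rot: [-3.137, -0.002, 0.985]
contact_force: [-5.1, 11.8, -2.7]
opening: 0.505
```

carry_out(rows="0 0.03 0.15 0 0.3; 0 0 0 0 0")

```text
clock: 24.78
eef_pos: [591.0, 188.5, 141.7]
tcp_rot: [-3.137, -0.001, 0.943]
contact_force: [-6.1, 11.7, -2.0]
opening: 0.508
```

```bash
cat >> h.py <<'E'
def ang(px,z=131):
    c=w2c(plane('top',[px],z)[0]); return np.round([np.degrees(np.arctan2(c[1],c[0]))%360,np.hypot(*c)],1)
def c6(u): return (np.array(u,float)+.5)/6-.5+[220,150]
E
python3 - <<'E'
from h import *
im=r.grab_frame("top");cv2.imwrite("pics/top19.png",im);crop("top",220,150,330,240,6,"pics/t19.png",im)
st()
for u in [(307,135),(484,85),(362,310),(540,262)]: print('prev',ang(c6(u)))
E
```

```text
t 24.82 pos [591.  188.5 141.7] chassis [-108.7   -7.8] rpy [-3.137e+00 -1.000e-03  9.440e-01] F [-5.9 12.7 -2.9] op 0.51 q [0.3  0.47 1.73 0.01 0.94 0.93]
prev [178.   56.8]
prev [86.8 55.3]
prev [269.2  56.2]
prev [356.1  59.5]
```

View pics/t19.png

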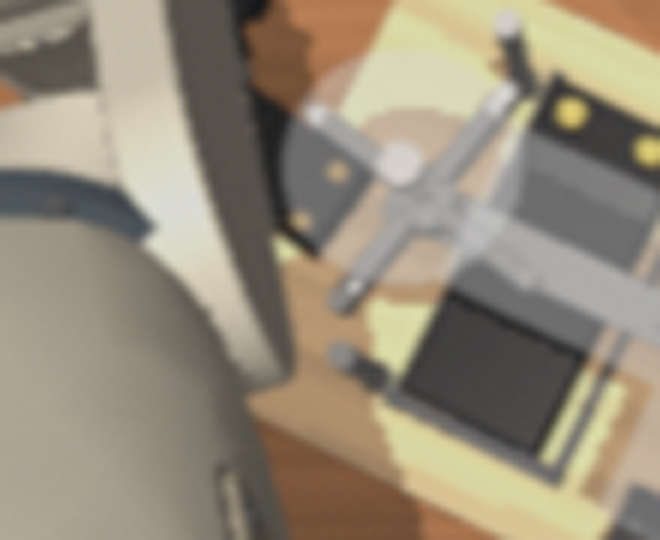

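carry_out(rows="0 0.03 0.15 0 0.3; 0 0 0 0 0")

```text
clock: 25.08
eef_pos: [595.2, 186.8, 141.7]
tcp_rot: [-3.137, -0.001, 0.902]
contact_force: [-7.0, 13.0, -2.4]
opening: 0.508
```

carry_out(rows="0 0.03 0.15 0 0.3; 0 0 0 0 0")

```text
clock: 25.32
eef_pos: [598.6, 185.2, 141.6]
tcp_rot: [-3.135, -0.001, 0.859]
contact_force: [-9.2, 16.1, -1.2]
opening: 0.507
```

Run:
```python
from h import *
im=r.grab_frame("top");cv2.imwrite("pics/top20.png",im);crop("top",220,150,330,240,6,"pics/t20.png",im)
st()
for u in [(320,112),(502,95),(343,298),(525,275)]: print('prev',ang(c6(u)))
```

```text
t 25.38 pos [598.5 185.2 141.6] chassis [-109.1    0.5] rpy [-3.135e+00 -1.000e-03  8.600e-01] F [-8.6 16.2 -3.1] op 0.5 q [0.29 0.48 1.72 0.01 0.95 1.  ]
prev [166.5  57.8]
prev [77.4 56. ]
prev [259.2  56.1]
prev [347.9  57.2]
```

View pics/t20.png

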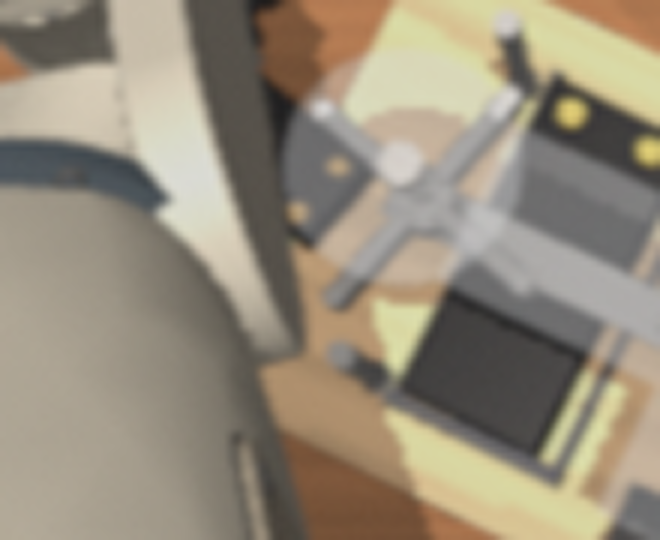

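carry_out(rows="0 0 0.15 0 0; 0 0 0 0 0; 0 0 0 0 0")

```text
clock: 25.75
eef_pos: [599.3, 184.7, 141.2]
tcp_rot: [-3.129, -0.0, 0.857]
contact_force: [-18.6, 28.1, 2.1]
opening: 0.504
```

Run:
```python
from h import *
im=r.grab_frame("top");cv2.imwrite("pics/top21.png",im);crop("top",220,150,330,240,6,"pics/t21.png",im)
st()
for u in [(322,108),(508,97),(337,298),(522,280)]: print('prev',ang(c6(u)))
```

```text
t 25.8 pos [599.3 184.7 141.3] chassis [-109.     1.4] rpy [-3.129 -0.     0.858] F [-19.3  28.5   2.4] op 0.51 q [0.29 0.48 1.71 0.01 0.95 1.  ]
prev [164.6  58.3]
prev [74.8 57. ]
prev [257.1  57.7]
prev [345.5  57.6]
```

View pics/t21.png

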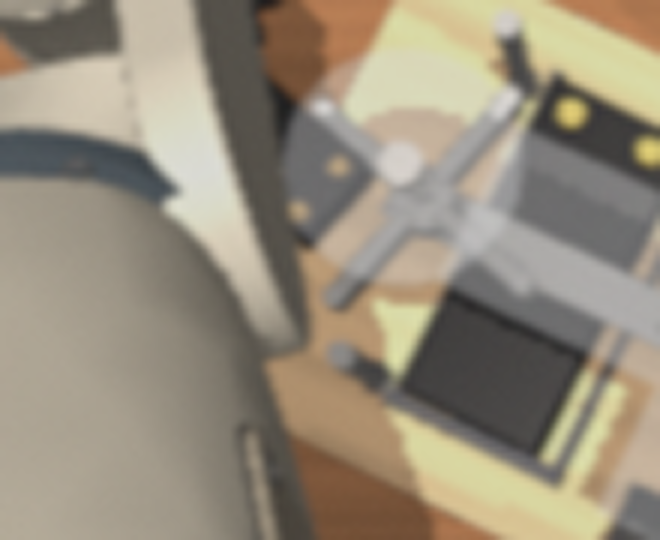

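The force jumped to 34 N with no wing motion, and the wings measure about 165.5° where the stop is 165.2°. The nut is at its stop. Retreating to set the borrowed block down on free bench.

carry_out(rows="0 0 -0.3 0 0; 0 0.3 -0.15 0 0; 0 0.9 0 0 0; 0 1 0 0 0; 0 1 0 0 0; 0 0 0 0 0")

```text
clock: 26.55
eef_pos: [658.3, 262.2, 142.3]
tcp_rot: [3.14, -0.002, 0.863]
contact_force: [0.2, -0.1, -1.3]
opening: 0.504
```

Run:
```python
from h import *
st()
im=r.grab_frame("top");cv2.imwrite("pics/top22.png",im);crop("top",180,110,360,250,4,"pics/t22.png",im)
im=r.grab_frame("scene");cv2.imwrite("pics/scene22.png",im);crop("scene",270,60,450,275,3.2,"pics/s22.png",im)
```

```text
t 26.55 pos [658.3 262.2 142.3] chassis [-204.8   19.2] rpy [ 3.14e+00 -2.00e-03  8.63e-01] F [ 0.2 -0.1 -1.3] op 0.5 q [ 0.38  0.59  1.53 -0.    1.03  1.08]
```

View pics/t22.png

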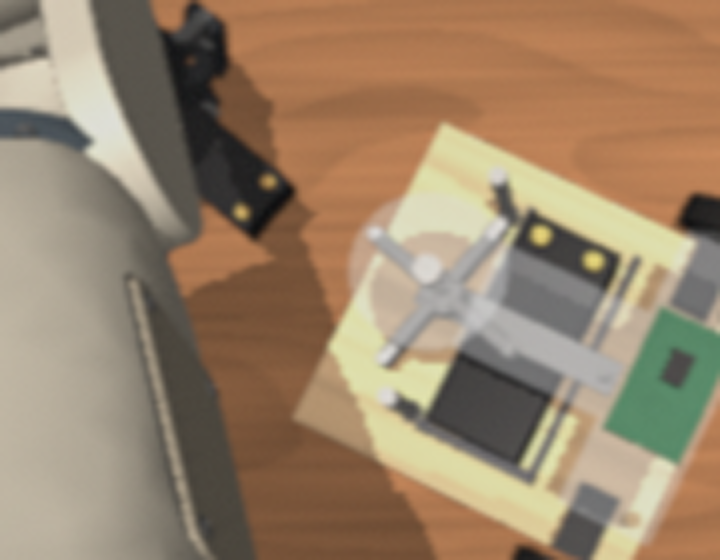

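View pics/s22.png

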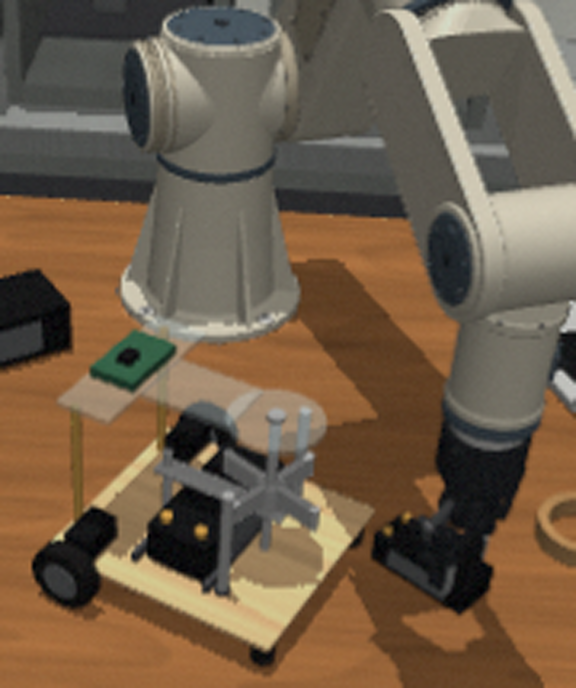

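Run:
```python
from h import *
px=lambda a:(np.array(a,float)+.5)/4-.5+[180,110]
for u in [(375,232),(497,227),(387,357)]: print(ang(px(u)))
px2=lambda a:(np.array(a,float)+.5)/4-.5+[180,110]
b=[w2c(plane('top',[px(u)],90)[0]) for u in [(530,210),(622,255)]]; print('battery +y top corners',np.round(b,1))
b=[w2c(plane('top',[px(u)],90)[0]) for u in [(428,417),(522,463)]]; print('battery -y',np.round(b,1))
```

```text
[164.4  58. ]
[74.4 55.1]
[257.7  55.9]
battery +y top corners [[23.8 79.7]
 [93.8 78.8]]
battery -y [[ 24.  -77.3]
 [ 94.5 -77.5]]
```

carry_out(rows="0 0 0 0.9 0; 0 0 0 0.9 0; 0 0 0 0.8 0; 0 0 0 0.4 0; 0 0 0 0.2 0; 0 0 0 0 0")

```text
clock: 27.4
eef_pos: [656.5, 260.3, 46.6]
tcp_rot: [3.141, -0.0, 0.862]
contact_force: [0.0, -0.1, -2.2]
opening: 0.508
```

carry_out(rows="0 0 0 0.1 0; 0 0 0 0.1 0; 0 0 0 0 0")

```text
clock: 27.78
eef_pos: [656.3, 260.4, 40.3]
tcp_rot: [-3.142, 0.0, 0.862]
contact_force: [-0.0, 0.1, -1.3]
opening: 0.507
```

carry_out(rows="0 0 0 0.08 0; 0 0 0 0 0")

```text
clock: 28.02
eef_pos: [656.6, 260.5, 38.6]
tcp_rot: [3.141, -0.0, 0.862]
contact_force: [-0.8, -0.4, 4.0]
opening: 0.507
```

Touching the bench. Releasing, then rising clear.

carry_out(rows="0.7 0 0 0 0; 1 0 0 0 0; 1 0 0 0 0; 1 0 0 0 0; 1 0 0 0 0; 1 0 0 -0.4 0; 1 0 0 -0.8 0; 1 0 0 -1 0; 1 0 0 -1 0; 1 0 0 -1 0; 1 0 0 -1 0; 1 0 0 -1 0")

```text
clock: 29.52
eef_pos: [656.4, 260.3, 226.0]
tcp_rot: [3.141, -0.001, 0.862]
contact_force: [1.2, -0.1, 0.4]
opening: 1.003
```

carry_out(rows="1 1 0 0 0; 1 1 0 0 0; 1 1 0 0 0; 1 1 0 0 0; 1 0 0 0 0; 1 0 0 0 0; 1 0 0 0 0")

```text
clock: 30.4
eef_pos: [734.0, 350.7, 224.3]
tcp_rot: [3.142, 0.0, 0.862]
contact_force: [1.3, 0.4, -0.2]
opening: 1.002
```

Run:
```python
from h import *
st()
im=r.grab_frame("top");cv2.imwrite("pics/top23.png",im)
im=r.grab_frame("scene");cv2.imwrite("pics/scene23.png",im)
crop("top",200,110,380,270,4,"pics/t23.png",cv2.imread("pics/top23.png"))
```

```text
t 30.4 pos [734.  350.7 224.3] chassis [-317.9   47. ] rpy [3.142 0.    0.862] F [ 1.3  0.4 -0.2] op 1.0 q [ 0.44  0.67  1.18 -0.    1.29  1.15]
```

View pics/top23.png

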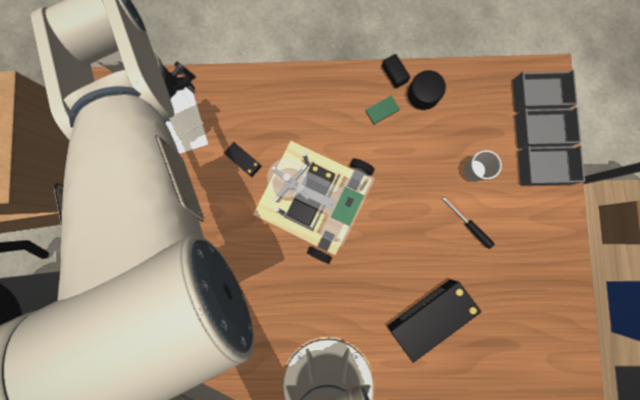

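View pics/scene23.png

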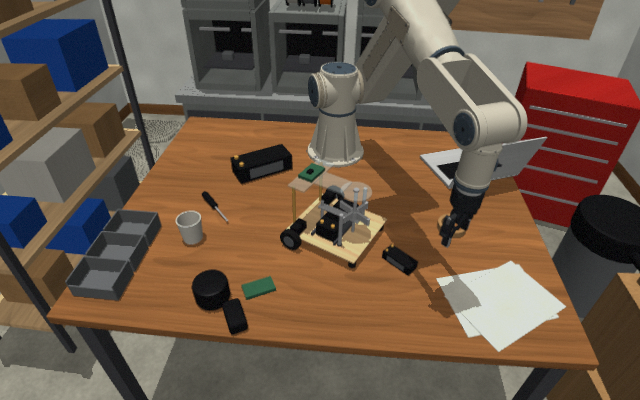

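View pics/t23.png

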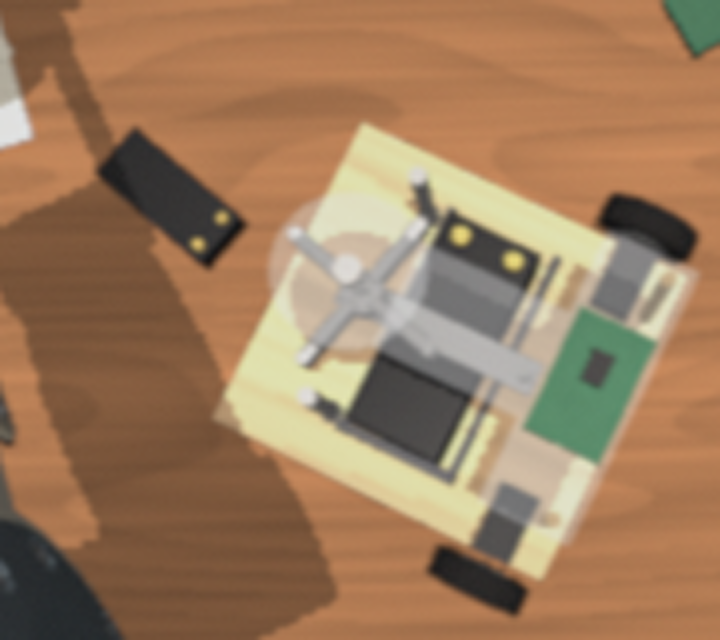

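Run:
```python
from h import *
px=lambda a:(np.array(a,float)+.5)/4-.5+[200,110]
print([ang(px(u)) for u in [(295,233),(418,226),(307,356)]])
print(r.sign_off())
```

```text
[array([164.9,  57.6]), array([74.4, 56. ]), array([257.3,  55.4])]
the job is handed in; nothing more can be done
None
```

The battery is home and the nut is at its stop; I handed the job in at about 30.5 s and got no verdict back.

- **Battery:** I pushed it in with the closed fingers until the force rose to about 22 N with the block no longer moving. The last picture puts its ends within about 1–3 mm of home, with its -y end at the stop plate.
- **Nut:** The interface cannot tilt the hand, and a vertical gripper does not fit beside the deck. I picked up the small look-alike battery and used it as a push block under the deck. Two clockwise strokes turned the nut from about 1.18 rad to its stop, where the force rose to 34 N with no more wing motion. The wings measure about 165.5°, which is about 3.39 rad against the stop at 3.4.
- **Look-alike battery:** It now lies on the bench in front of the chassis, not where it started. In the grip it slipped about 4°, which I corrected before the second stroke.
- **Other objects:** The screwdriver and cup look unmoved in the last pictures. The tape roll was hidden by the arm in the last top view, but the hand never went close to it. The gripper is open and clear of everything.
- **Not measured:** I did not measure the bar's height; I take it to be down because the nut is at its stop. The force readings never showed a strike on the posts or the deck.

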